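# Find the rocking receiver cover and seat it

### The job

One of the four round orange covers on the clamping plate is not home. With closed fingertips press gently on the covers near their edges until you find the one that rocks, then push that one down in its middle until it is fully seated and no longer rocks. Only press: do not lift a cover out or hammer on it, and leave the bushing, bolt and tape measure as they stand.

Things in the scene. Friction and masses are not known exactly. Their poses are not given: they have to be found in the camera images.
- base: aluminium plate 240 x 240 x 14 mm fixed on the bench, carrying four steel receiver rings (outside 94 mm across, wall 5 mm, upper edge 50 mm above the bench) in a square, at (+-58, +-58) mm from the plate's centre. Origin at the centre of its underside (bench level), z up, x and y along its edges
- cover_1: orange plastic disc 80 mm across, 16 mm thick, 0.12 kg, flat top (z = 16 mm) with a thin black ring line; 2 mm play in its ring. Origin: centre of the underside, z up. All four look alike and begin level at one height: tops 56.5 mm above the bench, 6.5 mm above the rings. Any of them may be the one that rocks. In the receiver at (+58, +58) mm of the plate
- cover_2: just like cover_1 in every way. Three of the four covers rest firmly all round their edge on pads and do not give at all. In the receiver at (+58, -58) mm of the plate
- cover_3: just like cover_1 in every way. The loose one (its place differs each time) stands on a stiff plunger 16 mm across under its middle: pressed with 1 to 3 N some 30 mm from its centre it rocks about 0.18 rad, the pressed spot gives 2 to 4 mm, and it comes back level when let go. In the receiver at (-58, +58) mm of the plate
- cover_4: just like cover_1 in every way. The loose one, pushed in its middle with 12 N or more, forces the plunger down, sinks 6 mm onto its seat and stays there (top then 50.5 mm above the bench, about flush with its ring). In the receiver at (-58, -58) mm of the plate
- bushing: brass bushing, 38 mm across and 32 mm tall, standing loose on the plate between the four receivers; origin at the centre of its underside. Bystander
- bolt: steel M16 bolt, 60 mm tall, standing loose on its 27 mm head on the bench beside the plate (its -y side); origin at the centre of its underside. Bystander
- tape: yellow tape measure, 68 x 76 x 38 mm, lying loose on the bench beside the plate (its +y side); origin at the centre of its underside. Bystander
Mind the look-alikes: they are no part of the job. Leave any brown look-alike of the cover_1 alone.

How it is judged:
On the way, in this order (a step that is already met when the one before it is completed fails the run):
1. the loose cover is pressed near its edge and rocks (tilts more than 0.06 rad under the fingers) (((angle between cover_1's own z axis and vertical above 0.06 rad and contact force between the fingers and cover_1 above 0.1 N) or (angle between cover_2's own z axis and vertical above 0.06 rad and contact force between the fingers and cover_2 above 0.1 N) or (angle between cover_3's own z axis and vertical above 0.06 rad and contact force between the fingers and cover_3 above 0.1 N) or (angle between cover_4's own z axis and vertical above 0.06 rad and contact force between the fingers and cover_4 above 0.1 N))), for 0.05 s.
2. it is pushed home: a cover lies level on its deeper seat (z of any of cover_1, cover_2, cover_3, cover_4 in the frame of base below 0.036 m and angle between each of cover_1, cover_2, cover_3, cover_4's own z axis and vertical below 0.03 rad), for 0.2 s.
At the end, for the whole second after the job is handed in: The cover that rocked lies on its seat (underside less than 36 mm above the bench, it began at 40.5), and all four covers lie in their receivers, level within 0.03 rad, none above 42 mm, at rest (all of step 2 and z of cover_1 in the frame of base between 0.0325 and 0.042 m and linear speed of each of cover_1, cover_2, cover_3, cover_4 below 0.02 m/s and z of cover_2 in the frame of base between 0.0325 and 0.042 m and z of cover_3 in the frame of base between 0.0325 and 0.042 m and z of cover_4 in the frame of base between 0.0325 and 0.042 m); the robot touches nothing.
It fails at once if a cover is lifted or prised out (origin more than 6 mm above where it began) or tipped more than 0.35 rad (z of any of cover_1, cover_2, cover_3, cover_4 in the frame of base above 0.0465 m or angle between any of cover_1, cover_2, cover_3, cover_4's own z axis and vertical above 0.35 rad).
It fails at once if a cover is hammered on (more than 45 N) (contact force between any of the arm, the fingers and cover_1 above 45 N or contact force between any of the arm, the fingers and cover_2 above 45 N or contact force between any of the arm, the fingers and cover_3 above 45 N or contact force between any of the arm, the fingers and cover_4 above 45 N).
It fails at once if the bushing, bolt or tape measure is moved more than 15 mm or tipped over (distance of any of bushing, bolt, tape from where it was at the start of the episode above 0.015 m or angle between any of bushing, bolt, tape's own z axis and vertical above 0.3 rad).
It also fails if it takes over 51 s, if anything falls off the work surface, if the arm or the gripper's body presses on something with over 40 N, if the wrist force passes 120 N, or if a joint passes its speed limit or range.

### The arm

A 7-joint arm with a two-finger parallel gripper is mounted at the origin on a cart in front of the work surface, level with it; the furniture and walls round the work are solid. World frame = base frame: x ahead of the robot, y to its left, z up, the work surface at z = 0. Lengths are in m, angles in rad, forces in N, time in s.
With the tool pointing down it reaches from about 0.425 to 0.875 m from the base axis. Payload 4.7 kg.
Tool frame: the origin (TCP) lies midway between the tips of the shut fingers; the grasp point (between the pads) lies 19 mm behind it; z points along the fingers, y is the line along which they close (so a half turn about z gives the same grasp; the last joint's range is limited). The gripper opens to 87 mm and grips with 3 to 60 N. Pads are 19 mm wide; open, the fingers measure 117 mm over their backs; the gripper's body (75 mm by 190 mm) begins 51 mm behind the grasp point.
Start: joints at [1.239, 0.321, -0.07, 1.45, 0.023, 1.371, -0.057], TCP at [0.22, -0.612, 0.223] pointing down, gripper open.
Joint ranges: [-2.86, 2.86], [-0.3, 2.09], [-1.38, 1.24], [0.06, 2.45], [-1.56, 4.7], [0.09, 2.05], [-2.69, 2.69]. Speed limits (rad/s): [2.57, 2.57, 3.14, 3.14, 3.14, 3.14, 3.14].

### API

Orientations are given as a rotation vector (axis times angle).
In Python, from bench import monitor, cams, workorder gives the robot as it stands.
- The arm moves only by the tool move_arm, never from a script. Its arguments are lists of equal length, an entry for each row: "slide": the shift along the tool's x, y, z in cm, a list of three; "roll": the turn about the tool's z in rad. In form: {"slide": [[dx, dy, dz], ...], "roll": [roll, ...]}. A call has 1 to 20 rows; each row is the pose to reach, as a shift and turn from the pose commanded when the call began, along the tool's axes at that moment; what a row does not reach only later rows make up. A row lasts 1/10 s, in which the tool goes at most 50 mm and 8.59 degrees, less where a joint would pass 70% of its speed; a pose out of reach is approached as far as the arm can. A call with a gripper value outside its range is refused whole. "gripper" is the finger opening in cm, from 0 to 8.7, set as the call begins (left out, the last holds). The fingers move at their own pace and stop on an object; "squeeze" is the grip in N (left out, the last holds). Time passes only in rows, so rows that repeat a pose let the fingers close. It gives the time, the measured TCP pose, the force, the opening and the grip force at its end, in the units of the state.
- monitor.get_state(): the state, without advancing time (a new reading comes with each control period).
- cams.get_image(name): name is "scene" or "side" or "wrist"; returns the picture (400x640x3 uint8, red, green, blue); there is no depth.
- cams.get_calibration(name): a dict with "mtx" (3x3 intrinsics, pixels), "R" (3x3) and "t" (3): a world point X has camera coordinates R X + t. Camera axes: x right, y down, z forward; pixel columns grow to the right and rows downward; lengths in m; the calibration is good to about 2 mm. A picture is of the moment at which its call begins: read the wrist's pose just before it. get_calibration takes no time and is no camera call; for the wrist camera it gives the pose at the moment of the call.
- workorder.close_job(): hands the job in; it is judged then, once.
The state is a dict: "time": time; "joint_positions": joint angles; "qd": joint speeds; "joint_torque": joint torques, N m; "position": TCP position; "tool_rot": TCP orientation; "ft_force": force on the tool from outside, world axes, zero at the start; "torque": the same for the moment, N m; "grip_width": opening from 0.0 (shut) to 1.0 (fully open); "grip_force": force on a finger pad.
Only numpy, scipy, OpenCV 4.12 (cv2) and the standard library are available. Lean on these libraries where they do the work, as an engineer would, in place of code of your own. Each camera call takes 0.05 s, during which the arm holds its last target. There are 200 camera calls.

## Working session

There is one attempt and no reset: what is moved stays moved. The work goes in short steps, Python scripts to look and compute and a tool call to move; the robot and the scene stay as the last step left them, time stands still between calls to the robot, and variables do not carry over. Pictures are saved under pics/ and viewed, at most 10 in all, crops included, and the job is handed in when it is done.

Besides the shell and the picture viewer there is one more tool, called after ">>>" as name([rows], argument=value, ...), one row to a line, values as JSON. move_arm: Moves the arm, as the interface text tells. Its arguments: {"type":"object","properties":{"slide":{"type":"array","items":{"type":"array","items":{"type":"number"}}},"roll":{"type":"array","items":{"type":"number"}},"gripper":{"type":"number"},"squeeze":{"type":"number"}},"required":["slide","roll"]}

```bash
mkdir -p pics
cat > h.py <<'E'
import numpy as np, cv2
from bench import monitor, cams, workorder
def snap(n,f):
    im=cams.get_image(n); cv2.imwrite('pics/'+f,cv2.cvtColor(im,cv2.COLOR_RGB2BGR)); return im
def ray(cal,u,v):
    R=np.array(cal['R']);t=np.array(cal['t']);K=np.array(cal['mtx'])
    return -R.T@t, R.T@np.linalg.solve(K,[u,v,1])
def onz(cal,u,v,z):
    o,d=ray(cal,u,v); return o+d*(z-o[2])/d[2]
E
python3 - <<'E'
from h import *
a=snap('scene','a.png');b=snap('side','b.png')
s=monitor.get_state();print(s)
for n in('scene','side','wrist'):
    c=cams.get_calibration(n);print(n,c, ray(c,320,200))
E
```

```text
{'time': 0.1, 'joint_positions': array([ 1.23911985,  0.32173645, -0.0700747 ,  1.45155177,  0.02258972,
        1.37077421, -0.05685676]), 'qd': array([-0.00073619, -0.00223749, -0.00039873, -0.00053732, -0.00078597,
        0.00032579,  0.00086992]), 'joint_torque': array([-1.89978864e-04, -4.92571449e+01, -4.06030426e-01, -3.13398886e+01,
       -6.43422687e-02,  3.95156094e-02,  6.35659649e-05]), 'position': array([ 0.22009042, -0.61108805,  0.22157948]), 'tool_rot': array([-3.09312479e+00, -5.40252320e-01,  5.85610774e-04]), 'ft_force': array([ 0.44198191, -0.70846702, -0.03010219]), 'torque': array([0.01472539, 0.02973131, 0.02879351]), 'grip_force': 0.0, 'grip_width': 0.9989342270351963}
scene {'mtx': array([[395.10543258,   0.        , 313.42276017],
       [  0.        , 395.10543258, 195.07288415],
       [  0.        ,   0.        ,   1.        ]]), 'R': array([[ 0.90307194, -0.42932588,  0.0118476 ],
       [-0.27142659, -0.59188017, -0.75895024],
       [ 0.33284934,  0.68217091, -0.65104084]]), 't': array([-0.55280264,  0.24989807,  0.6629651 ])} (array([ 0.34638204, -0
[... 306 characters left out ...]
27454795,  0.40443227, -0.87238636],
       [ 0.4827068 , -0.72668459, -0.48879818]]), 't': array([0.53467977, 0.21296953, 0.98571708])} (array([0.02731668, 0.9270842 , 0.66531595]), array([ 0.4829082 , -0.72678359, -0.48845209]))
wrist {'mtx': array([[340.66220843,   0.        , 314.0141105 ],
       [  0.        , 340.66220843, 204.22698738],
       [  0.        ,   0.        ,   1.        ]]), 'R': array([[ 0.33963026, -0.94055771, -0.00157581],
       [-0.89942742, -0.32526746,  0.29194416],
       [-0.27510289, -0.09773575, -0.95643407]]), 't': array([-0.64857369, -0.03521441,  0.39081359])} (array([ 0.29611639, -0.58327862,  0.38304605]), array([-0.25797491, -0.11022663, -0.96008424]))
```

View pics/a.png

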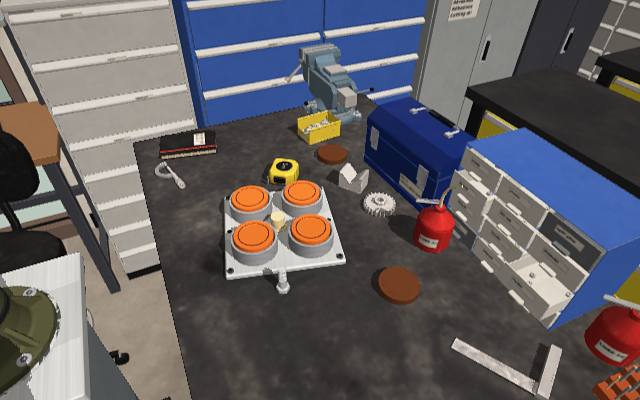

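View pics/b.png

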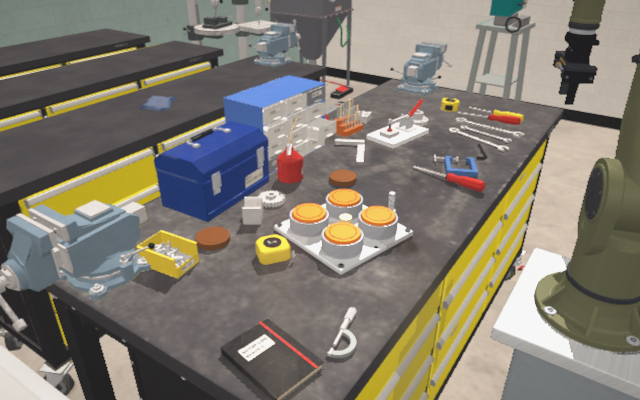

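The scene view shows four orange covers at about (250,198), (302,194), (255,240) and (310,229). The side view shows them at (309,215), (344,200), (343,235) and (379,217). The brown discs at scene (399,285) and (332,154) are look-alikes with no receiver rings, so I'm ignoring them.

```bash
cat >> h.py <<'E'
def blobs(im):
    h=cv2.cvtColor(im,cv2.COLOR_RGB2HSV); m=cv2.inRange(h,(5,180,170),(18,255,255))
    m=cv2.morphologyEx(m,cv2.MORPH_CLOSE,np.ones((3,3)))
    cs,_=cv2.findContours(m,cv2.RETR_EXTERNAL,cv2.CHAIN_APPROX_NONE)
    return [cv2.fitEllipse(c) for c in cs if cv2.contourArea(c)>250]
def tri(c1,p1,c2,p2):
    o1,d1=ray(c1,*p1);o2,d2=ray(c2,*p2)
    s=np.linalg.lstsq(np.c_[d1,-d2],o2-o1,rcond=None)[0]
    a=o1+s[0]*d1;b=o2+s[1]*d2
    return (a+b)/2,np.linalg.norm(a-b)
E
python3 - <<'E'
from h import *
r={}
for n in('scene','side'):
    im=cv2.cvtColor(cv2.imread('pics/'+('a' if n=='scene' else 'b')+'.png'),cv2.COLOR_BGR2RGB);c=cams.get_calibration(n)
    r[n]=[e for e in blobs(im)]
    for e in r[n]: print(n,np.round(e[0],1),np.round(e[1],1),onz(c,*e[0],.055))
a,b=cams.get_calibration('scene'),cams.get_calibration('side')
P=[]
for e in r['scene']:
    k=[(tri(a,e[0],b,f[0])) for f in r['side']]
    k=min(k,key=lambda q:abs(q[0][2]-.055)+q[1]);print(k);P.append(k[0])
P=np.array(P);m=P.mean(0);print(m,np.linalg.norm(P-m,axis=1),np.degrees(np.arctan2(*(P-m).T[[1,0]])))
s=monitor.get_state();R=cv2.Rodrigues(s['tool_rot'])[0];print(R, R.T@(m-s['position']))
E
```

```text
scene [253.5 235.9] [30.2 39.2] [ 0.4779128  -0.00410323  0.055     ]
scene [310.9 228.9] [29.  37.8] [ 0.58951891 -0.03422221  0.055     ]
scene [249.6 198.1] [24.9 35.5] [0.50719465 0.10770429 0.055     ]
scene [301.6 192.3] [24.3 34.4] [0.61932245 0.07817054 0.055     ]Traceback (most recent call last):
  File "<stdin>", line 11, in <module>
ValueError: min() iterable argument is empty
```

```bash
sed -i 's/(5,180,170),(18,255,255)/(4,150,140),(20,255,255)/' h.py
python3 - <<'E'
from h import *
r={}
for n in('scene','side'):
    im=cv2.cvtColor(cv2.imread('pics/'+('a' if n=='scene' else 'b')+'.png'),cv2.COLOR_BGR2RGB);c=cams.get_calibration(n)
    r[n]=blobs(im)
    for e in r[n]: print(n,np.round(e[0],1),np.round(e[1],1),onz(c,*e[0],.055))
    if n=='side': print(cv2.cvtColor(im,cv2.COLOR_RGB2HSV)[[215,200,235,217],[309,344,343,379]])
a,b=cams.get_calibration('scene'),cams.get_calibration('side')
for e in r['scene']:
    k=[(tri(a,e[0],b,f[0])) for f in r['side']]
    if k: print(min(k,key=lambda q:abs(q[0][2]-.055)+q[1]))
m=np.array([.5485,.0369,.2216])
s=monitor.get_state();R=cv2.Rodrigues(s['tool_rot'])[0];print(R, R.T@(m-s['position']))
E
```

```text
scene [253.3 236. ] [30.6 40.1] [ 0.47740714 -0.00440967  0.055     ]
scene [310.7 228.9] [29.9 38.4] [ 0.58910636 -0.03409959  0.055     ]
scene [249.7 198. ] [25.6 35.8] [0.50743255 0.1079399  0.055     ]
scene [301.7 192.2] [24.8 34.8] [0.61941032 0.07834895 0.055     ]
side [211.6 235.7] [16.5 32.1] [0.73832562 0.28612072 0.055     ]
side [377.7 215.5] [18.8 31.7] [0.47715274 0.00483473 0.055     ]
side [308.6 212.7] [18.8 31.8] [0.61879792 0.08550474 0.055     ]
side [343.8 197.2] [16.7 30.9] [ 0.58958681 -0.02645277  0.055     ]
[[ 22 165 247]
 [ 20 165 247]
 [ 24 155 247]
 [ 22 156 247]]
(array([ 0.47900632, -0.00050255,  0.05127321]), np.float64(0.0015053943460257221))
(array([ 0.59133859, -0.03079759,  0.05187632]), np.float64(0.0017157555787257527))
(array([0.47513224, 0.05146155, 0.09278642]), np.float64(0.04286010512577015))
(array([0.62114436, 0.08172884, 0.05211401]), np.float64(0.0006645355952027602))
[[ 9.40792369e-01  3.38982736e-01 -6.49858091e-04]
 [ 3.38983348e-01 -9.40791092e-01  1.55274013e-03]
 [-8.50286071e-05 -1.68109713e-03 -9.99998583e-01]] [ 0.52862239 -0.49829624  0.00077221]
```

>>> move_arm([
  [1,-1,0],
  [3,-3,0],
  [6,-5.7,0],
  [9,-8.5,0],
  [12,-11.3,0],
  [15,-14.1,0],
  [18,-17,0],
  [21,-19.8,0],
  [24,-22.6,0],
  [27,-25.4,0],
  [30,-28.3,0],
  [33,-31.1,0],
  [36,-33.9,0],
  [39,-36.8,0],
  [42,-39.6,0],
  [45,-42.4,0],
  [48,-45.2,0],
  [50.5,-47.6,0],
  [52,-49,0],
  [52.9,-49.8,0],
], roll=[0,0,0,0,0,0,0,0,0,0,0,0,0,0,0,0,0,0,0,0], gripper=0, squeeze=10)

```text
time: 2.1
position: [0.5487, 0.0395, 0.2223]
tool_rot: [-3.093, -0.547, 0.001]
ft_force: [-0.3, -0.8, 0.1]
grip_width: 0.003
grip_force: 0.0
```

```bash
sed -i 's/(4,150,140),(20,255,255)/(4,130,140),(27,255,255)/' h.py
python3 - <<'E'
from h import *
c=cams.get_calibration('wrist');s=monitor.get_state();w=snap('wrist','w.png')
np.savez('w.npz',**c)
print(s['position'],s['joint_positions'],s['ft_force'])
for e in blobs(w): print(np.round(e[0],1),np.round(e[1],1),onz(c,*e[0],.0565))
E
```

```text
[0.54873683 0.03949681 0.22233694] [ 0.51796382  0.16303922 -0.70358042  1.68130598  0.10766377  1.3372834
 -1.42512096] [-0.34139615 -0.82819081  0.0539511 ]
[328.9 241.4] [44.4 74. ] [0.4979759  0.00522669 0.0565    ]
[234.2 194.1] [75.6 80.3] [0.51326618 0.11182566 0.0565    ]
[395.7 166.2] [77.7 82.6] [ 0.59419804 -0.02761185  0.0565    ]
[571.3 125.6] [55.4 61.5] [ 0.68600556 -0.16655293  0.0565    ]
[298.7  95.4] [85.6 89.6] [0.62363655 0.08251496 0.0565    ]
[174.6  39.3] [78.4 90.8] [0.63056408 0.20000238 0.0565    ]
```

View pics/w.png

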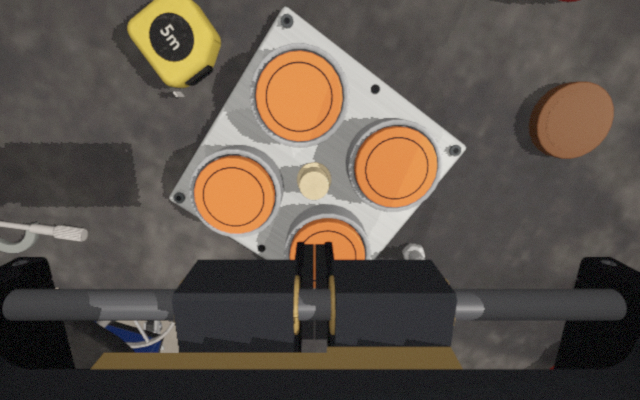

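The wrist view shows the covers at (298,95), (396,166), (234,194) and, half hidden by the fingers, (329,242). The brown disc is at (571,120). The bushing at (314,180) is in the middle and the tape is at (175,40). The bolt at (413,250) marks the -y side. Next I'll fit a rigid model to all three views.

Run:
```python
from h import *
from scipy.optimize import least_squares
C={'a':cams.get_calibration('scene'),'b':cams.get_calibration('side'),'w':dict(np.load('w.npz'))}
def model(p):
    c,s=np.cos(p[2]),np.sin(p[2])
    return {k:np.array([p[0]+c*x-s*y,p[1]+s*x+c*y,p[3]]) for k,x,y in((1,.058,.058),(2,.058,-.058),(3,-.058,.058),(4,-.058,-.058))}
def pr(c,X):
    q=c['mtx']@(c['R']@X+c['t']);return q[:2]/q[2]
p0=[.55,.04,-.26,.055];obs=[]
for n in C:
    im=cv2.cvtColor(cv2.imread(f'pics/{n}.png'),cv2.COLOR_BGR2RGB)
    for e in blobs(im):
        for k,X in model(p0).items():
            if np.linalg.norm(pr(C[n],X)-e[0])<14 and not(n=='w' and k==4): obs.append((n,k,np.array(e[0])))
f=lambda p:np.concatenate([(pr(C[n],model(p)[k])-u) for n,k,u in obs])
def go(o):
    global obs; sv=obs;obs=o;r=least_squares(f,p0,loss='soft_l1');obs=sv;return r
r=go(obs);print(r.x)
for (n,k,u),e in zip(obs,f(r.x).reshape(-1,2)):print(n,k,u.round(1),e.round(1))
print(model(r.x))
for n in C: print(n, go([o for o in obs if o[0]!=n]).x)
s=monitor.get_state();R=cv2.Rodrigues(s['tool_rot'])[0];print(R)
M=model(r.x);m=np.array([*r.x[:2],0])
for k in M:
    d=M[k]-m;d[2]=0;d/=np.linalg.norm(d);e=M[k]+.028*d;e[2]=.0565
    print(k,'edge',e,100*R.T@(e-s['position']),'mid',100*R.T@(M[k]*[1,1,0]+[0,0,.0565]-s['position']))
```

```text
[ 0.5517376   0.04143377 -0.25971795  0.05129417]
a 4 [253.3 236. ] [ 1.  -0.8]
a 2 [310.7 228.9] [ 0.8 -0.8]
a 3 [249.7 198.1] [ 0.9 -0.4]
a 1 [294.1 182.7] [8.1 9.3]
b 3 [342.2 232.9] [-0.7  0.3]
b 4 [377.8 215.4] [-0.6  0.2]
b 1 [308.6 212.5] [-0.7  0.5]
b 2 [344.  197.2] [-0.8  0.4]
w 3 [234.2 194.1] [-0.1  0.9]
w 2 [395.7 166.2] [0.  0.9]
w 1 [298.7  95.4] [-0.2  1. ]
{1: array([0.62268728, 0.08259373, 0.05129417]), 2: array([ 0.59289756, -0.02951592,  0.05129417]), 3: array([0.51057764, 0.11238345, 0.05129417]), 4: array([4.80787916e-01, 2.73807941e-04, 5.12941750e-02])}
a [ 0.55235531  0.0414441  -0.26004858  0.05162923]
b [ 0.55198973  0.04178796 -0.2602997   0.05007048]
w [ 0.54937388  0.04119799 -0.25221043  0.05250629]
[[ 9.39274179e-01  3.43167605e-01  1.05384261e-04]
 [ 3.43167094e-01 -9.39273231e-01  1.46424069e-03]
 [ 6.01464586e-04 -1.33915906e-03 -9.99998922e-01]]
1 edge [0.6469068  0.09664417 0.0565    ] [11.0921069  -1.91832196 16.59405808] mid [ 8.33506512 -1.42973699 16.59174552]
2 edge [ 0.606948   -0.05373544  0.0565    ] [ 2.17834665 10.83517512 16.57161778] mid [ 1.68975912  8.07813492 16.57501603]
3 edge [0.4965272  0.13660297 0.0565    ] [ -1.66140649 -10.83208609  16.59832425] mid [-1.17281895 -8.07504589 16.59492599]
4 edge [ 0.4565684  -0.01377663  0.0565    ] [-10.57516673   1.92141099  16.57588395] mid [-7.81812495  1.43282602 16.57819651]
```

>>> move_arm([
  [2,-0.3,2],
  [5,-0.9,5],
  [8,-1.4,8],
  [10,-1.7,11],
  [11.1,-1.9,13.5],
  [11.1,-1.9,15],
  [11.1,-1.9,15.5],
  [11.1,-1.9,15.5],
  [11.1,-1.9,15.5],
], roll=[0,0,0,0,0,0,0,0,0])

```text
time: 3.05
position: [0.6477, 0.091, 0.0692]
tool_rot: [3.094, 0.539, 0.003]
ft_force: [0.1, 0.5, 0.8]
grip_width: 0.004
grip_force: 0.0
```

>>> move_arm([
  [0,0,0.5],
  [0,0,0.9],
  [0,0,1.1],
  [0,0,1.2],
  [0,0,1.3],
  [0,0,1.35],
  [0,0,1.4],
  [0,0,1.4],
], roll=[0,0,0,0,0,0,0,0])

```text
time: 3.85
position: [0.6474, 0.0915, 0.0565]
tool_rot: [3.093, 0.54, 0.001]
ft_force: [-5.5, -2.8, 14.9]
grip_width: 0.007
grip_force: 7.4
```

>>> move_arm([
  [0,0,-1],
  [-1,1.5,-2],
  [-3.5,5,-2],
  [-6.5,9,-2],
  [-8.3,11.6,-2],
  [-8.8,12.2,-1.5],
  [-8.8,12.2,-0.6],
  [-8.8,12.2,-0.6],
  [-8.8,12.2,-0.3],
  [-8.8,12.2,-0.15],
  [-8.8,12.2,-0.05],
  [-8.8,12.2,0],
  [-8.8,12.2,0],
], roll=[0,0,0,0,0,0,0,0,0,0,0,0,0])

```text
time: 5.15
position: [0.6063, -0.0502, 0.0565]
tool_rot: [3.094, 0.545, 0.0]
ft_force: [-7.5, 0.3, 16.5]
grip_width: 0.006
grip_force: 8.3
```

Covers 1 and 2 are both firm, with no give at 15 N. Cover 4 is next.

>>> move_arm([
  [0,0,-1],
  [-2,-1.3,-2],
  [-5.5,-3.7,-2],
  [-9.5,-6.3,-2],
  [-12,-8,-2],
  [-12.8,-8.6,-1.5],
  [-12.8,-8.6,-0.6],
  [-12.8,-8.6,-0.6],
  [-12.8,-8.6,-0.3],
  [-12.8,-8.6,-0.15],
  [-12.8,-8.6,-0.05],
  [-12.8,-8.6,0],
  [-12.8,-8.6,0],
], roll=[0,0,0,0,0,0,0,0,0,0,0,0,0])

```text
time: 6.45
position: [0.4579, -0.0152, 0.0562]
tool_rot: [3.094, 0.54, -0.0]
ft_force: [-8.2, 0.3, 25.8]
grip_width: 0.007
grip_force: 12.8
```

>>> move_arm([
  [0,0,-1],
  [1,-1.5,-2],
  [3.5,-5,-2],
  [6.5,-9.3,-2],
  [8.3,-12.3,-2],
  [8.8,-12.9,-1.5],
  [8.8,-12.9,-0.6],
  [8.8,-12.9,-0.6],
  [8.8,-12.9,-0.35],
  [8.8,-12.9,-0.25],
  [8.8,-12.9,-0.15],
  [8.8,-12.9,-0.1],
  [8.8,-12.9,-0.1],
], roll=[0,0,0,0,0,0,0,0,0,0,0,0,0])

```text
time: 7.75
position: [0.4952, 0.1356, 0.0546]
tool_rot: [3.094, 0.54, 0.0]
ft_force: [-1.0, 0.4, 0.2]
grip_width: 0.004
grip_force: 0.4
```

>>> move_arm([
  [0,0,0.05],
  [0,0,0.1],
  [0,0,0.15],
  [0,0,0.15],
  [0,0,0.15],
], roll=[0,0,0,0,0])

```text
time: 8.25
position: [0.4953, 0.1361, 0.0536]
tool_rot: [3.094, 0.541, 0.0]
ft_force: [-2.3, 0.4, 5.8]
grip_width: 0.007
grip_force: 3.2
```

Cover 3 gives 3 mm at its edge under a light force, so it's the loose one. Next I'll press its middle.

>>> move_arm([
  [0,0,-0.5],
  [0,0.2,-1.2],
  [0.3,1.4,-1.2],
  [0.6,2.6,-1.2],
  [0.6,2.75,-1],
  [0.6,2.75,-0.7],
  [0.6,2.75,-0.7],
  [0.6,2.75,-0.5],
  [0.6,2.75,-0.4],
  [0.6,2.75,-0.35],
  [0.6,2.75,-0.3],
  [0.6,2.75,-0.25],
  [0.6,2.75,-0.2],
  [0.6,2.75,-0.2],
], roll=[0,0,0,0,0,0,0,0,0,0,0,0,0,0])

```text
time: 9.65
position: [0.5101, 0.1125, 0.0558]
tool_rot: [3.094, 0.541, -0.0]
ft_force: [-3.3, -0.9, 7.1]
grip_width: 0.004
grip_force: 3.5
```

>>> move_arm([
  [0,0,0.05],
  [0,0,0.1],
  [0,0,0.15],
  [0,0,0.2],
  [0,0,0.25],
  [0,0,0.3],
  [0,0,0.35],
  [0,0,0.35],
], roll=[0,0,0,0,0,0,0,0])

```text
time: 10.45
position: [0.5101, 0.1125, 0.0523]
tool_rot: [3.094, 0.541, -0.0]
ft_force: [-2.3, -0.4, 7.0]
grip_width: 0.01
grip_force: 3.6
```

Sinking; I'll continue to the seat.

>>> move_arm([
  [0,0,0.05],
  [0,0,0.1],
  [0,0,0.15],
  [0,0,0.2],
  [0,0,0.25],
  [0,0,0.3],
  [0,0,0.3],
], roll=[0,0,0,0,0,0,0])

```text
time: 11.15
position: [0.5101, 0.1125, 0.0506]
tool_rot: [3.093, 0.541, -0.001]
ft_force: [-6.7, -1.2, 17.9]
grip_width: 0.003
grip_force: 8.9
```

>>> move_arm([
  [0,0,0.05],
  [0,0,0.1],
  [0,0,0.1],
  [0,0,0.1],
], roll=[0,0,0,0])

```text
time: 11.55
position: [0.5101, 0.1126, 0.0505]
tool_rot: [3.093, 0.541, -0.001]
ft_force: [-9.3, -2.3, 24.1]
grip_width: 0.006
grip_force: 12.4
```

>>> move_arm([
  [0,0,-0.5],
  [0,0,-1.2],
  [-0.3,-1.2,-1.2],
  [-0.5,-2.4,-1.2],
  [-0.5,-2.4,-0.9],
  [-0.5,-2.4,-0.6],
  [-0.5,-2.4,-0.45],
  [-0.5,-2.4,-0.35],
  [-0.5,-2.4,-0.25],
  [-0.5,-2.4,-0.2],
  [-0.5,-2.4,-0.2],
], roll=[0,0,0,0,0,0,0,0,0,0,0])

```text
time: 12.65
position: [0.4971, 0.1326, 0.0506]
tool_rot: [3.094, 0.539, -0.002]
ft_force: [-4.8, -0.2, 12.2]
grip_width: 0.003
grip_force: 5.8
```

The edge now stays at 50.6 mm under 12 N, so the cover is seated and no longer rocks. I'll retreat and check by picture.

>>> move_arm([
  [0,0,-1],
  [0,0,-3],
  [0,0,-6],
  [0,0,-9],
  [0,0,-12],
  [0,0,-14],
  [0,0,-15],
  [0,0,-15],
  [0,0,-15],
  [0,0,-15],
], roll=[0,0,0,0,0,0,0,0,0,0])

```text
time: 13.65
position: [0.4966, 0.1326, 0.1981]
tool_rot: [-3.095, -0.54, 0.004]
ft_force: [-0.5, 0.4, -0.2]
grip_width: 0.004
grip_force: 0.0
```

Run:
```python
from h import *
w=snap('side','s2.png')[150:290,230:460]
cv2.imwrite('pics/s2c.png',cv2.cvtColor(cv2.resize(w,None,fx=3,fy=3,interpolation=2),cv2.COLOR_RGB2BGR))
```

```text
(no output)
```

View pics/s2c.png

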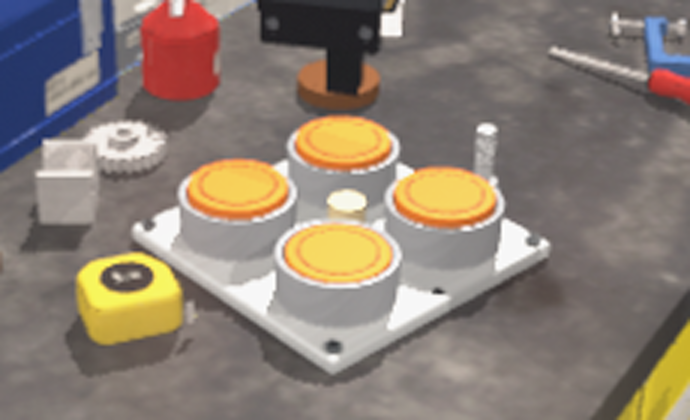

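The front cover (cover 3, crop (338,252)) is flush with its ring while the other three stand proud. The bushing, bolt and tape haven't moved.

```bash
python3 -c "
from bench import workorder;print(workorder.close_job())"
```

```text
the job is handed in; nothing more can be done
None
```

Cover 3 was the loose one: I rocked it at its edge, pushed it home in its middle (top at about 50.5 mm, no longer rocking under 12 N), and handed the job in at about 14 s; no verdict was shown.

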